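Scoop off the lazy Susan, back into its tin

ROBOT

A 6-joint arm with a two-finger parallel gripper is mounted at the origin on the work surface. World frame = base frame: x ahead of the robot, y to its left, z up, the work surface at z = 0. Lengths are in m, angles in rad, forces in N, time in s.
With the tool pointing down it reaches from about 0.375 to 0.75 m from the base axis. Payload 9 kg.
Tool frame: the origin (TCP) lies between the finger pads; the fingertips stand 17 mm ahead of it and the grasp point (between the pads) lies 2 mm behind it (tcp_to_tips is the z of the fingertips in the tool frame, in m); z points along the fingers, y is the line along which they close (so a half turn about z gives the same grasp; the last joint's range is limited). The gripper opens to 85 mm and grips with 20 to 120 N. Pads are 22 mm wide; open, the fingers measure 114 mm over their backs; the gripper's body (76 mm by 85 mm) begins 54 mm behind the grasp point. The pads swing forward as they close: fully open they stand 13 mm farther back than shut.
Start: joints at [0.991, 0.104, 0.097, 1.564, 0, 1.353], TCP at [0.212, 0.561, 0.248] pointing down, gripper open.
Joint ranges: [-2.99, 2.99], [-0.84, 1.86], [-1.1, 1.16], [-1.84, 2.11], [-1.51, 1.56], [-3.14, 3.14]. Speed limits (rad/s): [2.22, 2.22, 2.57, 3.14, 3.14, 3.14].

INTERFACE

Orientations are given as a unit quaternion [w, x, y, z].
In Python, from workcell import observe, camera, close_job, tcp_to_tips gives the robot as it stands.
- The arm moves only by the shell command python3 -m inch 'ROWS' [FORCE]. ROWS is JSON, a list of rows, each an object with "angular": the turn, a rotation vector about the tool's x, y, z in degrees, a list of three; "translation": the shift along the tool's x, y, z in m, a list of three; "hand": the finger opening in m, from 0 to 0.0854. In form: [{"angular": [ax, ay, az], "translation": [tx, ty, tz], "hand": hand}, ...]. A call has 1 to 10 rows; each row shifts and turns the commanded pose from where the row before left it, along the tool's axes as they then stand; what a row does not reach is not made up. A row lasts 1/12 s, in which the tool goes at most 41.7 mm and 7.16 degrees, less where a joint would pass 70% of its speed; a pose out of reach is approached as far as the arm can. A call with a gripper value outside its range is refused whole. The fingers move at their own pace and stop on an object; FORCE is the grip in N (left out, the last holds). Time passes only in rows, so rows that do not move let the fingers close. It gives the time, the measured TCP pose, the force, the opening and the grip force at its end, in the units of the state.
- observe(): the state, without advancing time (a new reading comes with each control period).
- camera(name): name is "side" or "top" or "wrist"; returns a dict with "pixels" (480x640x3 uint8, blue, green, red), "range_z" (480x640 float32, m along the optical axis (not along the pixel's ray), 0 where there is no reading), "fx", "fy", "cx", "cy" (pixels), "rvec" (rotation vector, rad) and "tvec" (3), from world to camera coordinates, as OpenCV has them. Camera axes: x right, y down, z forward; pixel columns grow to the right and rows downward; lengths in m; the calibration is good to about 2 mm. A picture is of the moment at which its call begins.
- close_job(): hands the job in; it is judged then, once.
The state is a dict: "time": time; "joints": joint angles; "joint_velocities": joint speeds; "tau": joint torques, N m; "ee_pos": TCP position; "ee_rot": TCP orientation; "wrist_force": force on the tool from outside, world axes, zero at the start; "wrist_torque": the same for the moment, N m; "opening": opening from 0.0 (shut) to 1.0 (fully open); "finger_force": force on a finger pad.
Only numpy, scipy, OpenCV 4.12 (cv2) and the standard library are available. Lean on these libraries where they do the work, as an engineer would, in place of code of your own. Each camera call takes 0.05 s, during which the arm holds its last target. There are 200 camera calls.

TASK

The steel scoop has been left lying on the lazy Susan: slide the tin's lid open, lift the scoop off, lay it flat (open side up) on the floor of the tin without dropping it, and slide the lid fully shut again. The lazy Susan spins at a touch, so do not drag the scoop across it or set it turning, and leave everything else standing where it is.

Things in the scene. Friction and masses are not known exactly. Their poses are not given: they have to be found in the camera images.
- scoop: Flat-bottomed steel scoop with beech handle, 170 long, lying flat, 160 g. Origin: mid-length, at the underside; +x out of the open mouth, z up. Pan x = 0 to 85, 60 wide, open on top, walls 3; back wall at x = 0, 37 high (sides 22 near the mouth). Handle: bar x = -85 to 0, 20 wide (y), 18 high, centre line 25 above the underside. Balances at x = +13.
- scoop_handle (a point): Point on the centre line of the scoop's handle, 32 behind the pan's back wall: scoop frame (-32, 0, 25).
- turntable: Lazy Susan: fixed round steel foot, radius 85. Origin on the spin axis at counter level, z up. On it spins a wooden disc of radius 160, rimless, whose top is 30 above the counter.
- plate (a joint): Turn of the wooden disc about the vertical spin axis, rad, counter-clockwise from above, 0 at the start; nearly frictionless, no stops.
- plate_mark (a point): Brass dot on the disc's top, 147 from the spin axis; turns with the disc.
- tin: Green rectangular tin fixed to the counter, 150 (x) by 240 (y) by 60 high, walls and floor 4 thick. Origin: centre of its underside; z up; the lid opens towards +x. The scoop fits in with its length along the tin's y.
- lid (a joint): Sliding lid of the tin: 0 = shut, 0.125 m = fully open (slid along the tin's +x). Fully open leaves the tin uncovered from its -x wall to x = +50 in the tin frame. It may start slightly ajar. Moves with about 2 N and stays where it is left.
- lid_bar (a point): Centre of the beech bar handle on the lid, which moves with the lid: bar 16 wide (tin x), 90 long (tin y), standing 22 above the lid (lid top 66.5, bar top 88.5 above the counter). Shut, it is at tin frame (-20, 0, 77.5).
- sugar_pot: Closed white ceramic sugar pot on the disc, radius 44, 68 high. Origin: centre of its underside.
- tumbler: Squat glass tumbler on the disc, radius 36, 70 high. Origin: centre of its underside.
- salt_dish: Small terracotta dish on the counter, radius 36, 36 high. Origin: centre of its underside.
Things that resemble listed ones, but are neither listed nor needed, are in the scene too. What is meant by the scoop is not purple or yellow, and is the smaller of those in its own colour.

How it is judged:
On the way, in this order (a step that is already met when the one before it is completed fails the run):
1. the scoop is lifted clear of the lazy Susan, its underside more than 20 mm above the disc (height (world z) of scoop above 0.05 m and contact force between the fingers and scoop above 0.5 N), for 0.1 s.
2. the scoop lies on the floor of the tin (horizontal distance between scoop and tin below 0.12 m and z of scoop in the frame of tin below 0.016 m), for 0.1 s.
At the end, for the whole second after the job is handed in: The scoop lies at rest on the floor of the tin, open side up (tilt under 0.15 rad, underside within 12 mm of the tin's underside), inside its walls; the lid is shut to within 6 mm; sugar pot, tumbler and salt dish stand upright (x of scoop in the frame of tin between -0.07 and 0.07 m and y of scoop in the frame of tin between -0.115 and 0.115 m and z of scoop in the frame of tin below 0.012 m and angle between scoop's own z axis and vertical below 0.15 rad and linear speed of scoop below 0.03 m/s and value of joint lid below 0.006 m and angle between each of sugar_pot, tumbler, salt_dish's own z axis and vertical below 0.2 rad); the robot touches nothing.
It fails at once if the lazy Susan is turned so far that its brass dot is more than 60 mm from where it began (distance of plate_mark from where it was at the start of the episode above 0.06 m).
It fails at once if the lazy Susan is set spinning (faster than 1.5 rad/s) (velocity of joint plate above 1.5 rad/s or velocity of joint plate below -1.5 rad/s).
It fails at once if the scoop is dragged over the disc: more than 60 mm from its start while still touching the disc (distance of scoop from where it was at the start of the episode above 0.06 m and contact force between scoop and turntable above 0.1 N).
It fails at once if the scoop is dropped: falls faster than 0.8 m/s out of the gripper (linear speed of scoop above 0.8 m/s and contact force between the fingers and scoop below 0.1 N).
It fails at once if sugar pot, tumbler or salt dish is moved by more than 45 mm or tipped beyond 0.4 rad (distance of any of sugar_pot, tumbler, salt_dish from where it was at the start of the episode above 0.045 m or angle between any of sugar_pot, tumbler, salt_dish's own z axis and vertical above 0.4 rad).
It also fails if it takes over 64 s, if anything falls off the work surface, if the arm or the gripper's body presses on something with over 40 N, if the wrist force passes 120 N, or if a joint passes its speed limit or range.

## Working session

There is one attempt and no reset: what is moved stays moved. The work goes in short steps, Python scripts to look and compute and a shell command to move; the robot and the scene stay as the last step left them, time stands still between calls to the robot, and variables do not carry over. Pictures are saved under pics/ and viewed, at most 10 in all, crops included, and the job is handed in when it is done.

```bash
mkdir -p pics
cat > h.py <<'E'
import numpy as np, cv2
from workcell import observe, camera, close_job, tcp_to_tips
def pts(c):
    R=cv2.Rodrigues(np.array(c["rvec"],float))[0]; t=np.array(c["tvec"],float).ravel()
    v,u=np.mgrid[0:480,0:640]; z=c["range_z"]
    P=np.stack([(u-c["cx"])/c["fx"]*z,(v-c["cy"])/c["fy"]*z,z],-1)
    W=(P-t)@R; W[z<=0]=np.nan
    return W
E
python3 - <<'E'
from h import *
import pickle
print(observe(), tcp_to_tips)
for n in("top","side"):
    c=camera(n); cv2.imwrite(f"pics/{n}0.png",c["pixels"]); pickle.dump(c,open(n+"0.pkl","wb"))
E
```

```text
{'time': 0.0, 'joints': array([ 9.91281408e-01,  1.04684224e-01,  9.63947593e-02,  1.56390432e+00,
       -9.80574641e-06,  1.35311872e+00]), 'joint_velocities': array([-0.00095396, -0.00084126,  0.00029822,  0.00101539,  0.00053433,
       -0.00155666]), 'tau': array([-2.09665122e-03, -5.56932306e+01,  5.03645289e+01,  1.69619214e-02,
       -2.85868409e-04, -1.79921358e-05]), 'ee_pos': array([0.21218634, 0.56086443, 0.24749014]), 'ee_rot': array([-2.66675444e-04,  1.79933263e-01,  9.83678572e-01, -6.45855674e-04]), 'wrist_force': array([-0.51815821,  0.84207417,  0.16448404]), 'wrist_torque': array([ 0.02065192, -0.03066025, -0.02992307]), 'finger_force': 0.0, 'opening': 0.9980669250041538} 0.017
```

View pics/top0.png

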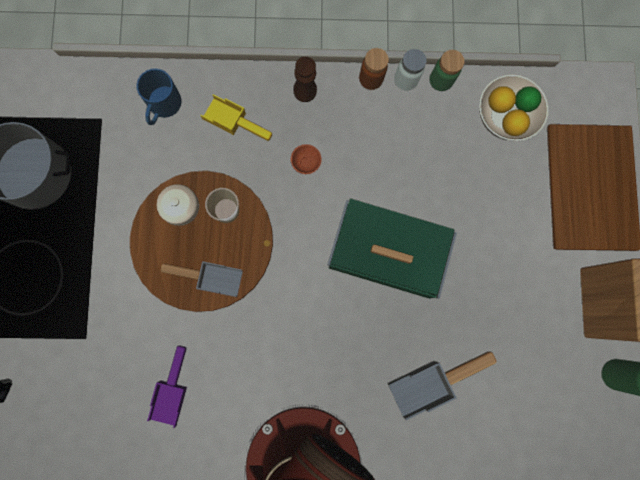

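View pics/side0.png

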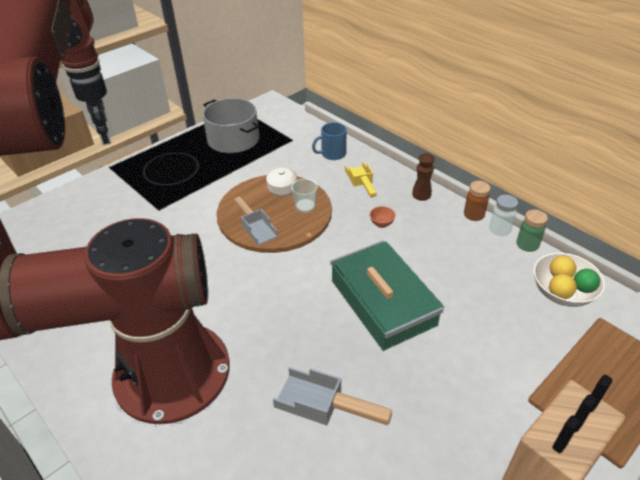

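The top view shows the disc at about (201,240), with the small scoop's pan at (220,279) and its handle at (180,271). The pot is at (177,204), the tumbler at (222,205) and the dish at (306,159). The tin is at (392,248) with its bar at (392,254), and the large decoy scoop is at (425,388). The side view agrees. Next I'll measure these.

Run:
```python
from h import *
import pickle
np.set_printoptions(precision=4,suppress=True)
c=pickle.load(open("top0.pkl","rb")); W=pts(c); im=c["pixels"]; hsv=cv2.cvtColor(im,cv2.COLOR_BGR2HSV)
R=cv2.Rodrigues(np.array(c["rvec"],float))[0]; print("cam",-R.T@np.array(c["tvec"]).ravel(),"\n",R,c["fx"])
for n,(u,v) in dict(base=(303,440),disc=(201,240),pan=(220,279),handle=(180,271),pot=(177,204),tum=(222,205),dish=(306,159),lid=(360,220),bar=(392,254),mark=(267,243),big=(425,388),black=(3,390)).items():
    print(n,W[v,u],hsv[v,u])
def rect(m,name):
    p=W[m]; p=p[~np.isnan(p[:,0])]
    r=cv2.minAreaRect((p[:,:2]*1000).astype(np.float32)); print(name,len(p),r,"med",np.median(p,0),"mean",p.mean(0)); print(cv2.boxPoints(r))
box=lambda u0,v0,u1,v1:np.pad(np.ones((v1-v0,u1-u0),bool),((v0,480-v1),(u0,640-u1)))
H,S,V=[hsv[...,i].astype(int) for i in range(3)]
Z=W[...,2]
b=box(325,195,460,302)
rect(b&(abs(Z-.0665)<.006)&(H>50)&(H<95)&(S>80),"lid")
rect(b&(Z>.080),"bar")
d=box(155,258,250,302)
rect(d&(Z>.036),"scoop all"); 
rect(d&(Z>.036)&(H<25)&(S>60),"handle")
rect(d&(S<70)&(Z>.031),"pan")
rect(box(120,165,280,315)&(abs(Z-.03)<.004),"disc")
rect(box(150,180,200,228)&(Z>.05),"pot");rect(box(203,185,243,225)&(Z>.05),"tumbler")
```

```text
cam [0.3191 0.0082 1.1989] 
 [[ 0.0117 -0.9997  0.0219]
 [-0.9901 -0.0147 -0.1398]
 [ 0.14   -0.0201 -0.9899]] 526.426087703694
base [0.1174 0.0022 0.2957] [ 15 102  25]
disc [0.4847 0.2341 0.0315] [ 13 153 100]
pan [0.398  0.1882 0.0349] [103  29 106]
handle [0.4122 0.2701 0.0634] [ 15 111 131]
pot [0.5549 0.2789 0.0823] [ 30  26 126]
tum [0.5639 0.1894 0.037 ] [ 14  34 141]
dish [0.6814 0.0023 0.0126] [  8 152 116]
lid [ 0.53   -0.1181  0.0616] [ 79 120  64]
bar [ 0.4525 -0.1833  0.0887] [ 15 116 147]
mark [0.4804 0.0871 0.0291] [ 20 152 131]
big [ 0.1647 -0.2685  0.0042] [104  26 108]
black [0.1952 0.4885 0.3117] [ 84 116  11]
lid 6941 ((470.20318603515625, -188.3612060546875), (240.1654052734375, 155.0316619873047), 73.90470886230469) med [ 0.4754 -0.1892  0.0664] mean [ 0.4724 -0.1886  0.0664]
[[ 362.4346 -282.2467]
 [ 511.3893 -325.2271]
 [ 577.9717  -94.4757]
 [ 429.017   -51.4954]]
bar 327 ((455.15325927734375, -182.5362548828125), (89.7537841796875, 16.423004150390625), 74.22301483154297) med [ 0.4546 -0.1815  0.0881] mean [ 0.4547 -0.1821  0.088 ]
[[ 435.0493 -223.4899]
 [ 
[... 862 characters left out ...]
6328125), (317.12841796875, 316.9114990234375), 31.843063354492188) med [0.4733 0.2314 0.0302] mean [0.4757 0.2325 0.0302]
[[268.3258 286.1699]
 [435.5266  16.9547]
 [704.926  184.2698]
 [537.7252 453.485 ]]
pot 1353 ((558.58935546875, 282.412841796875), (87.14252471923828, 85.90612030029297), 45.8819694519043) med [0.5545 0.278  0.0823] mean [0.5551 0.2789 0.0806]
[[497.4214 281.034 ]
 [559.094  221.2314]
 [619.7573 283.7917]
 [558.0847 343.5942]]
tumbler 532 ((553.9903564453125, 181.41567993164062), (70.91619873046875, 69.9985580444336), 80.8779296875) med [0.5669 0.1891 0.0879] mean [0.5602 0.1858 0.0838]
[[513.8123 151.9548]
 [582.9255 140.8573]
 [594.1685 210.8766]
 [525.0552 221.9741]]
```

```bash
python3 -m inch '[{"angular":[0,0,7.1],"translation":[0,0,0],"hand":0.06},{"angular":[0,0,7.1],"translation":[0,0,0],"hand":0.06},{"angular":[0,0,7.1],"translation":[0,0,0],"hand":0.06},{"angular":[0,0,7.1],"translation":[0,0,0],"hand":0.06},{"angular":[0,0,7.1],"translation":[0,0,0],"hand":0.06},{"angular":[0,0,7.1],"translation":[0,0,0],"hand":0.06},{"angular":[0,0,7.1],"translation":[0,0,0],"hand":0.06},{"angular":[0,0,7.1],"translation":[0,0,0],"hand":0.06},{"angular":[0,0,7.1],"translation":[0,0,0],"hand":0.06},{"angular":[0,0,7.1],"translation":[0,0,0],"hand":0.06}]' 80
python3 -m inch '[{"angular":[0,0,7.1],"translation":[0,0.03,0],"hand":0.06},{"angular":[0,0,7.1],"translation":[0,0.03,0],"hand":0.06},{"angular":[0,0,0],"translation":[0,0.03,0],"hand":0.06},{"angular":[0,0,0],"translation":[0,0.03,0],"hand":0.06},{"angular":[0,0,0],"translation":[0,0.03,0],"hand":0.06},{"angular":[0,0,0],"translation":[0,0.03,0],"hand":0.06},{"angular":[0,0,0],"translation":[-0.03,0.02,0],"hand":0.06},{"angular":[0,0,0],"translation":[-0.03,0.02,0],"hand":0.06},{"angular":[0,0,0],"translation":[-0.03,0.02,0],"hand":0.06},{"angular":[0,0,0],"translation":[-0.03,0.02,0],"hand":0.06}]'
cat >> h.py <<'E'
from scipy.spatial.transform import Rotation as Ro
def to(target, ydeg, s=None):
    "shift in tool axes + az (deg) to bring TCP to target with tool y at ydeg"
    s=s or observe(); q=s["ee_rot"]; R=Ro.from_quat([*q[1:],q[0]])
    Rt=Ro.from_matrix(np.array([[-np.sin(np.radians(ydeg)),np.cos(np.radians(ydeg)),0],[np.cos(np.radians(ydeg)),np.sin(np.radians(ydeg)),0],[0,0,-1]]).T)
    np.set_printoptions(precision=4,suppress=True)
    print("t",s["time"],"pos",s["ee_pos"],"ydeg",np.degrees(np.arctan2(*R.as_matrix()[1::-1,1])),"F",s["wrist_force"],"ff",s["finger_force"],"op",s["opening"])
    print("shift now-axes",R.inv().apply(np.array(target)-s["ee_pos"]),"final-axes",Rt.inv().apply(np.array(target)-s["ee_pos"]),"rot",(R.inv()*Rt).as_rotvec(degrees=True))
Rt=None
E
sed -i 's/np.array(\[\[-np.sin(np.radians(ydeg)),np.cos(np.radians(ydeg)),0\]/np.array([[-np.sin(np.radians(ydeg)),np.cos(np.radians(ydeg)),0]/;/^Rt=None/d' h.py
python3 -c "
from h import *
to([.4552,-.1823,.16],-16)"
```

```text
time: 0.93
ee_pos: [0.2123, 0.561, 0.2478]
ee_rot: [0.0, 0.72, 0.694, -0.0]
wrist_force: [0.7, -0.6, -0.2]
opening: 0.699
finger_force: 0.0
time: 1.77
ee_pos: [0.4315, 0.3838, 0.2475]
ee_rot: [-0.0, 0.798, 0.602, -0.001]
wrist_force: [0.0, -0.1, 0.3]
opening: 0.701
finger_force: 0.0
t 1.7667 pos [0.4315 0.3838 0.2475] ydeg -15.916568864297416 F [ 0.0108 -0.0629  0.3392] ff 0.0 op 0.7011344980497842
shift now-axes [-0.5378  0.1781  0.0878] final-axes [-0.5376  0.1788  0.0875] rot [-0.0453  0.0432  0.0834]
```

```bash
python3 -m inch '[{"angular":[0,0,0],"translation":[-0.03,0.01,0],"hand":0.06},{"angular":[0,0,0],"translation":[-0.03,0.01,0],"hand":0.06},{"angular":[0,0,0],"translation":[-0.03,0.01,0],"hand":0.06},{"angular":[0,0,0],"translation":[-0.03,0.01,0],"hand":0.06},{"angular":[0,0,0],"translation":[-0.03,0.01,0],"hand":0.06},{"angular":[0,0,0],"translation":[-0.03,0.01,0],"hand":0.06},{"angular":[0,0,0],"translation":[-0.03,0.01,0],"hand":0.06},{"angular":[0,0,0],"translation":[-0.03,0.01,0],"hand":0.06},{"angular":[0,0,0],"translation":[-0.03,0.01,0],"hand":0.06},{"angular":[0,0,0],"translation":[-0.03,0.01,0],"hand":0.06}]'
python3 -m inch '[{"angular":[0,0,0],"translation":[-0.03,0.01,0],"hand":0.06},{"angular":[0,0,0],"translation":[-0.03,0.01,0],"hand":0.06},{"angular":[0,0,0],"translation":[-0.03,0.01,0],"hand":0.06},{"angular":[0,0,0],"translation":[-0.03,0.01,0],"hand":0.06},{"angular":[0,0,0],"translation":[-0.03,0.01,0.02],"hand":0.06},{"angular":[0,0,0],"translation":[-0.03,0.01,0.02],"hand":0.06},{"angular":[0,0,0],"translation":[-0.03,0.01,0.02],"hand":0.06},{"angular":[0,0,0],"translation":[-0.02,0.01,0.02],"hand":0.06},{"angular":[0,0,0],"translation":[0,0,0],"hand":0.06},{"angular":[0,0,0],"translation":[0,0,0],"hand":0.06}]'
python3 -c "
from h import *
to([.4552,-.1823,.085],-16)"
```

```text
time: 2.6
ee_pos: [0.4448, 0.0681, 0.2481]
ee_rot: [-0.0, 0.798, 0.602, -0.0]
wrist_force: [0.9, -0.1, 0.2]
opening: 0.705
finger_force: 0.0
time: 3.43
ee_pos: [0.458, -0.1739, 0.1667]
ee_rot: [-0.002, 0.799, 0.601, -0.0]
wrist_force: [0.2, -0.5, -0.4]
opening: 0.698
finger_force: 0.0
t 3.4333 pos [ 0.458  -0.1739  0.1667] ydeg -16.05196634304585 F [ 0.211  -0.5447 -0.4346] ff 0.0 op 0.6975377996558015
shift now-axes [-0.009  -0.0001  0.0817] final-axes [-0.0088 -0.0004  0.0817] rot [-0.1742 -0.0773 -0.0521]
```

Now descend, grip the bar and slide the lid.

```bash
python3 -m inch '[{"angular":[0,0,0],"translation":[-0.009,0,0.02],"hand":0.06},{"angular":[0,0,0],"translation":[0,0,0.02],"hand":0.06},{"angular":[0,0,0],"translation":[0,0,0.02],"hand":0.06},{"angular":[0,0,0],"translation":[0,0,0.02],"hand":0.06},{"angular":[0,0,0],"translation":[0,0,0],"hand":0.06},{"angular":[0,0,0],"translation":[0,0,0],"hand":0.0},{"angular":[0,0,0],"translation":[0,0,0],"hand":0.0},{"angular":[0,0,0],"translation":[0,0,0],"hand":0.0},{"angular":[0,0,0],"translation":[0,0,0],"hand":0.0},{"angular":[0,0,0],"translation":[0,0,0],"hand":0.0}]' 40
python3 -m inch '[{"angular":[0,0,0],"translation":[0,0,0],"hand":0.0},{"angular":[0,0,0],"translation":[0,0.01,0],"hand":0.0},{"angular":[0,0,0],"translation":[0,0.01,0],"hand":0.0},{"angular":[0,0,0],"translation":[0,0,0],"hand":0.0}]'
```

```text
time: 4.27
ee_pos: [0.4575, -0.1827, 0.0902]
ee_rot: [0.001, 0.798, 0.602, 0.001]
wrist_force: [-0.3, 1.4, 7.3]
opening: 0.176
finger_force: 40.8
time: 4.6
ee_pos: [0.4779, -0.1885, 0.0902]
ee_rot: [0.002, 0.798, 0.602, 0.001]
wrist_force: [1.6, 2.3, 6.2]
opening: 0.173
finger_force: 40.8
```

```bash
python3 -m inch '[{"angular":[0,0,0],"translation":[0,0.015,-0.003],"hand":0.0},{"angular":[0,0,0],"translation":[0,0.02,0],"hand":0.0},{"angular":[0,0,0],"translation":[0,0.02,0],"hand":0.0},{"angular":[0,0,0],"translation":[0,0.02,0],"hand":0.0},{"angular":[0,0,0],"translation":[0,0.015,0],"hand":0.0},{"angular":[0,0,0],"translation":[0,0.004,0],"hand":0.0},{"angular":[0,0,0],"translation":[0,0,0],"hand":0.0}]'
python3 -m inch '[{"angular":[0,0,0],"translation":[0,0.003,0],"hand":0.0},{"angular":[0,0,0],"translation":[0,0.003,0],"hand":0.0},{"angular":[0,0,0],"translation":[0,0,0],"hand":0.0}]'
```

```text
time: 5.18
ee_pos: [0.5661, -0.2137, 0.0903]
ee_rot: [-0.001, 0.798, 0.602, -0.0]
wrist_force: [1.9, -2.8, -10.8]
opening: 0.174
finger_force: 41.6
time: 5.43
ee_pos: [0.5702, -0.2149, 0.0904]
ee_rot: [-0.001, 0.798, 0.602, -0.001]
wrist_force: [-6.0, -2.6, -10.5]
opening: 0.176
finger_force: 41.6
```

```bash
python3 -m inch '[{"angular":[0,0,0],"translation":[0,0,0],"hand":0.05},{"angular":[0,0,0],"translation":[0,0,0],"hand":0.05},{"angular":[0,0,0],"translation":[0,0,0],"hand":0.05},{"angular":[0,0,0],"translation":[0,0,-0.02],"hand":0.05},{"angular":[0,0,0],"translation":[0,0,-0.03],"hand":0.05},{"angular":[0,0,0],"translation":[0.03,0,-0.03],"hand":0.05},{"angular":[0,0,0],"translation":[0.03,0,-0.03],"hand":0.05},{"angular":[0,0,0],"translation":[0.03,0,-0.03],"hand":0.05},{"angular":[0,0,0],"translation":[0.03,0,0],"hand":0.05},{"angular":[0,0,0],"translation":[0.03,0,0],"hand":0.05}]'
python3 -m inch '[{"angular":[0,0,-5.5],"translation":[0.03,-0.02,0],"hand":0.05},{"angular":[0,0,0],"translation":[0.03,-0.02,0],"hand":0.05},{"angular":[0,0,0],"translation":[0.03,-0.02,0],"hand":0.05},{"angular":[0,0,0],"translation":[0.03,-0.02,0],"hand":0.05},{"angular":[0,0,0],"translation":[0.03,-0.02,0],"hand":0.05},{"angular":[0,0,0],"translation":[0.03,-0.02,0],"hand":0.05},{"angular":[0,0,0],"translation":[0.03,-0.02,0],"hand":0.05},{"angular":[0,0,0],"translation":[0.03,-0.02,0],"hand":0.05},{"angular":[0,0,0],"translation":[0.03,0,0],"hand":0.05},{"angular":[0,0,0],"translation":[0,0,0],"hand":0.05}]'
python3 - <<'E'
from h import *
import pickle
for n in("top","wrist"):
    c=camera(n); cv2.imwrite(f"pics/{n}1.png",c["pixels"]); pickle.dump(c,open(n+"1.pkl","wb"))
c=pickle.load(open("top0.pkl","rb")); W=pts(c)
d=W[250:302,150:250].reshape(-1,3); p=d[(d[:,2]>.060)&(d[:,2]<.067)]
r=cv2.minAreaRect((p[:,:2]*1000).astype(np.float32)); print("handle top",len(p),r)
to([.4113,.2614,.15],-10.5)
E
```

```text
time: 6.27
ee_pos: [0.6145, -0.0716, 0.2339]
ee_rot: [0.003, 0.798, 0.602, 0.002]
wrist_force: [1.0, -0.2, -0.3]
opening: 0.587
finger_force: 0.0
time: 7.1
ee_pos: [0.5071, 0.2277, 0.2311]
ee_rot: [0.0, 0.767, 0.642, 0.002]
wrist_force: [0.5, 0.2, -0.1]
opening: 0.583
finger_force: 0.0
handle top 354 ((408.6267395019531, 246.41122436523438), (133.5814666748047, 59.477439880371094), 79.47906494140625)
t 7.2 pos [0.5075 0.2242 0.2307] ydeg -10.293652001536575 F [0.3797 0.1983 0.3406] ff 0.0 op 0.5854425273167753
shift now-axes [ 0.0193 -0.1015  0.0805] final-axes [ 0.019  -0.1014  0.0807] rot [ 0.0997 -0.0498  0.2064]
```

View pics/top1.png

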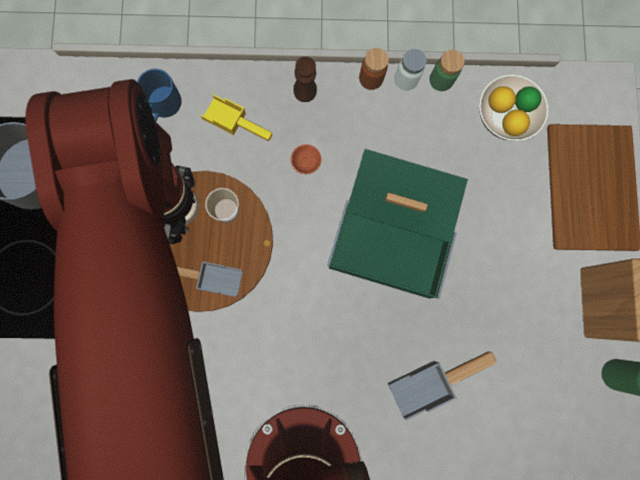

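The lid is open, with the tin's opening below the line from (345,203) to (455,235). The scoop is undisturbed. Next I'll go above the handle and verify with the wrist camera.

```bash
python3 -m inch '[{"angular":[0,0,0.2],"translation":[0.009,-0.025,0],"hand":0.05},{"angular":[0,0,0],"translation":[0.009,-0.025,0],"hand":0.05},{"angular":[0,0,0],"translation":[0,-0.025,0.02],"hand":0.05},{"angular":[0,0,0],"translation":[0,-0.0265,0.03],"hand":0.05},{"angular":[0,0,0],"translation":[0,0,0.03],"hand":0.05},{"angular":[0,0,0],"translation":[0,0,0],"hand":0.05},{"angular":[0,0,0],"translation":[0,0,0],"hand":0.05},{"angular":[0,0,0],"translation":[0,0,0],"hand":0.05}]' 80
python3 - <<'E'
from h import *
c=camera("wrist"); cv2.imwrite("pics/w2.png",c["pixels"]); W=pts(c)
hsv=cv2.cvtColor(c["pixels"],cv2.COLOR_BGR2HSV)
m=(W[...,2]>.060)&(W[...,2]<.066)&(np.hypot(W[...,0]-.411,W[...,1]-.26)<.1)
p=W[m]; print(len(p))
if len(p)>50:
    k=p[(p[:,1]>.24)]; r=cv2.minAreaRect((k[:,:2]*1000).astype(np.float32)); print(r, k.mean(0)); 
to([.4112,.2605,.053],-10.5)
E
```

```text
time: 7.87
ee_pos: [0.4124, 0.259, 0.1518]
ee_rot: [0.0, 0.77, 0.638, 0.001]
wrist_force: [0.0, 0.3, -0.9]
opening: 0.586
finger_force: 0.0
3736
((413.8861083984375, 275.8698425292969), (75.56869506835938, 19.810888290405273), 80.00241088867188) [0.4145422  0.27832939 0.06461802]
t 7.9167 pos [0.4128 0.2592 0.1521] ydeg -10.704012880011787 F [0.7498 0.7947 0.6851] ff 0.0 op 0.588593370583761
shift now-axes [ 0.0008 -0.0021  0.0991] final-axes [ 0.001  -0.0018  0.0991] rot [ 0.1639 -0.0852 -0.2039]
```

View pics/w2.png

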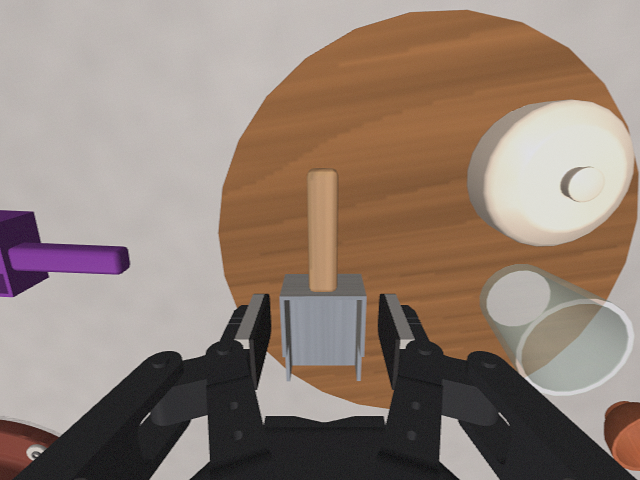

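The wrist view shows the handle at (322,230) upright and centred between the fingers, with the pan at (322,325). The handle line agrees with the top view to within 1 mm, so I'll descend and grip.

```bash
python3 -m inch '[{"angular":[0,0,0],"translation":[0.001,-0.0015,0.02],"hand":0.036},{"angular":[0,0,0],"translation":[0,0,0.02],"hand":0.036},{"angular":[0,0,0],"translation":[0,0,0.02],"hand":0.036},{"angular":[0,0,0],"translation":[0,0,0.02],"hand":0.036},{"angular":[0,0,0],"translation":[0,0,0.01],"hand":0.036},{"angular":[0,0,0],"translation":[0,0,0.008],"hand":0.036},{"angular":[0,0,0],"translation":[0,0,0],"hand":0.036},{"angular":[0,0,0],"translation":[0,0,0],"hand":0.036},{"angular":[0,0,0],"translation":[0,0,0],"hand":0.036}]' 60
python3 -c "
from h import *
to([.4112,.2605,.053],-10.5)"
```

```text
time: 8.67
ee_pos: [0.4107, 0.261, 0.0532]
ee_rot: [0.0, 0.77, 0.639, 0.001]
wrist_force: [0.1, -1.0, -0.2]
opening: 0.422
finger_force: 0.0
t 8.6667 pos [0.4107 0.261  0.0532] ydeg -10.638384964154142 F [ 0.0718 -1.0084 -0.1601] ff 0.0 op 0.4216887668600264
shift now-axes [-0.0004  0.0006  0.0002] final-axes [-0.0004  0.0006  0.0002] rot [ 0.0991 -0.055  -0.1383]
```

```bash
python3 -m inch '[{"angular":[0,0,0],"translation":[0,0,0],"hand":0.028},{"angular":[0,0,0],"translation":[0,0,0],"hand":0.024},{"angular":[0,0,0],"translation":[0,0,0],"hand":0.018},{"angular":[0,0,0],"translation":[0,0,0],"hand":0.01},{"angular":[0,0,0],"translation":[0,0,0],"hand":0.01},{"angular":[0,0,0],"translation":[0,0,0],"hand":0.01}]' 60
python3 -m inch '[{"angular":[0,0,0],"translation":[0,0,-0.003],"hand":0.01},{"angular":[0,0,0],"translation":[0,0,-0.005],"hand":0.01},{"angular":[0,0,0],"translation":[0,0,-0.01],"hand":0.01},{"angular":[0,0,0],"translation":[0,0,-0.015],"hand":0.01},{"angular":[0,0,0],"translation":[0,0,-0.02],"hand":0.01},{"angular":[0,0,0],"translation":[0,0,-0.02],"hand":0.01},{"angular":[0,0,0],"translation":[0,0,-0.02],"hand":0.01},{"angular":[0,0,0],"translation":[0,0,-0.02],"hand":0.01},{"angular":[0,0,0],"translation":[0,0,0],"hand":0.01},{"angular":[0,0,0],"translation":[0,0,0],"hand":0.01}]' 80
python3 - <<'E'
from h import *
import pickle
for n in("top","side"):
    c=camera(n); cv2.imwrite(f"pics/{n}3.png",c["pixels"]); pickle.dump(c,open(n+"3.pkl","wb"))
a,b=[cv2.imread(f"pics/{n}3.png") for n in("top","side")]
cv2.imwrite("pics/both3.png",np.hstack([a[100:400,120:470],b[100:400,150:600]]))
to([.4112,.2605,.053],-10.5)
c=pickle.load(open("top3.pkl","rb")); W=pts(c);Z=W[...,2]
s=(Z>.056)&(Z<.075); u=np.zeros_like(s);u[140:302,325:470]=1
# tin floor and rims
f=u&(Z<.02)&(cv2.cvtColor(c["pixels"],cv2.COLOR_BGR2HSV)[...,1]>80)
for nm,m in(("lid",s&u),("floor",f),("bar",u&(Z>.08))):
    p=W[m]; r=cv2.minAreaRect((p[:,:2]*1000).astype(np.float32)); print(nm,len(p),r,np.median(p,0))
# in bar frame: extents of rim along tin x
ex=np.array([np.cos(np.radians(-16)),np.sin(np.radians(-16))]);ey=np.array([-ex[1],ex[0]])
b=W[u&(Z>.08)].mean(0)[:2]; print("bar",b,"tin centre",b-.105*ex)
o=b-.105*ex
for nm,m in(("rim",s&u),("floor",f)):
    q=W[m][:,:2]-o; print(nm,"x",np.percentile(q@ex,[.5,5,50,95,99.5]),"y",np.percentile(q@ey,[.5,5,50,95,99.5]))
E
```

```text
time: 9.17
ee_pos: [0.4102, 0.2609, 0.0525]
ee_rot: [0.0, 0.77, 0.639, 0.001]
wrist_force: [0.5, -0.9, 6.1]
opening: 0.225
finger_force: 58.9
time: 10.0
ee_pos: [0.4104, 0.261, 0.1661]
ee_rot: [0.0, 0.77, 0.639, 0.001]
wrist_force: [0.4, -0.1, -2.3]
opening: 0.222
finger_force: 80.1
t 10.1 pos [0.4092 0.2607 0.1639] ydeg -10.626234144531514 F [-0.2917  0.3832 -2.4487] ff 80.08318662643433 op 0.21703686963350932
shift now-axes [0.0003 0.0021 0.1109] final-axes [0.0002 0.002  0.1109] rot [-0.0557  0.0214 -0.1262]
lid 7640 ((528.503662109375, -204.43115234375), (253.00775146484375, 276.10894775390625), 74.0607681274414) [ 0.5809 -0.2209  0.0663]
floor 5603 ((462.1455078125, -186.3561553955078), (231.79269409179688, 138.3650360107422), 74.18737030029297) [ 0.4656 -0.1891  0.004 ]
bar 329 ((568.791259765625, -215.61024475097656), (90.1172103881836, 17.11393165588379), 74.15447235107422) [ 0.5682 -0.2151  0.0878]
bar [ 0.5681 -0.215 ] tin centre [ 0.4671 -0.186 ]
rim x [-0.0732 -0.034   0.1197  0.1929  0.2004] y [-0.1254 -0.1175 -0.0019  0.1157  0.1246]
floor x [-0.0633 -0.0576 -0.0008  0.0573  0.0632] y [-0.1167 -0.1082 -0.0034  0.1023  0.1129]
```

View pics/both3.png

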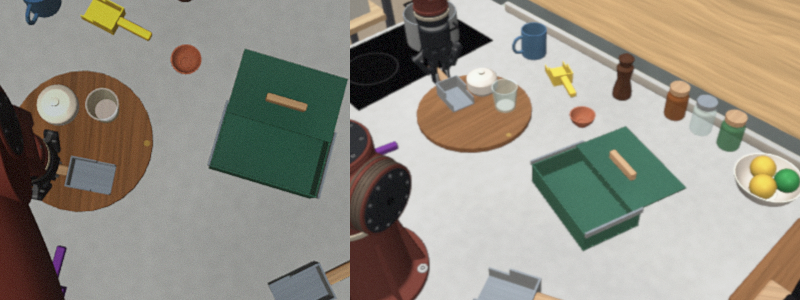

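The scoop is lifted level, with its pan at (90,175) in the crop and the disc unturned. The tin is open at (270,150). I'll carry the scoop over the tin.

```bash
python3 -m inch '[{"angular":[0,0,1.4],"translation":[0,0,-0.005],"hand":0.01},{"angular":[0,0,1.4],"translation":[0,0,-0.005],"hand":0.01},{"angular":[0,0,1.4],"translation":[0,0,0],"hand":0.01},{"angular":[0,0,1.2],"translation":[-0.01,0.005,0],"hand":0.01},{"angular":[0,0,0],"translation":[-0.02,0.009,0],"hand":0.01},{"angular":[0,0,0],"translation":[-0.02,0.009,0],"hand":0.01},{"angular":[0,0,0],"translation":[-0.02,0.009,0],"hand":0.01},{"angular":[0,0,0],"translation":[-0.025,0.01,0],"hand":0.01},{"angular":[0,0,0],"translation":[-0.025,0.01,0],"hand":0.01},{"angular":[0,0,0],"translation":[-0.025,0.01,0],"hand":0.01}]' 80
python3 -m inch '[{"angular":[0,0,0],"translation":[-0.025,0.01,0],"hand":0.01},{"angular":[0,0,0],"translation":[-0.025,0.01,0],"hand":0.01},{"angular":[0,0,0],"translation":[-0.025,0.01,0],"hand":0.01},{"angular":[0,0,0],"translation":[-0.025,0.01,0],"hand":0.01},{"angular":[0,0,0],"translation":[-0.025,0.01,0],"hand":0.01},{"angular":[0,0,0],"translation":[-0.025,0.01,0],"hand":0.01},{"angular":[0,0,0],"translation":[-0.025,0.01,0],"hand":0.01},{"angular":[0,0,0],"translation":[-0.02,0.01,0],"hand":0.01},{"angular":[0,0,0],"translation":[-0.01,0.01,0],"hand":0.01},{"angular":[0,0,0],"translation":[0,0.005,0],"hand":0.01}]'
python3 -m inch '[{"angular":[0,0,0],"translation":[0,0,0],"hand":0.01},{"angular":[0,0,0],"translation":[0,0,0],"hand":0.01}]'
python3 - <<'E'
from h import *
to([.4666,-.1515,.0275],-16)
c=camera("side"); cv2.imwrite("pics/side4.png",c["pixels"])
c=camera("top"); W=pts(c)
cv2.imwrite("pics/b4.png",np.hstack([cv2.imread("pics/side4.png")[120:420,200:600],c["pixels"][120:420,250:600]]))
# pan floor/pitch, in tin frame
ex=np.array([np.cos(np.radians(-16)),np.sin(np.radians(-16))]);ey=np.array([-ex[1],ex[0]]);o=np.array([.4671,-.186])
p=W[(W[...,2]>.09)&(W[...,2]<.26)]; q=p[:,:2]-o; t=np.c_[q@ex,q@ey,p[:,2]]
t=t[(abs(t[:,0])<.06)&(t[:,1]<.0)&(t[:,1]>-.13)]
for a in np.arange(-.09,0,.01):
    k=t[(t[:,1]>=a)&(t[:,1]<a+.01)]
    if len(k): print(round(a,3),len(k),k[:,0].min(),k[:,0].max(),np.percentile(k[:,2],[10,50,95]))
E
```

```text
time: 10.93
ee_pos: [0.4292, 0.1026, 0.1745]
ee_rot: [-0.0, 0.799, 0.601, -0.0]
wrist_force: [1.0, 0.9, -1.6]
opening: 0.221
finger_force: 80.1
time: 11.77
ee_pos: [0.464, -0.1216, 0.1743]
ee_rot: [0.0, 0.8, 0.6, -0.0]
wrist_force: [-0.1, 0.2, -1.1]
opening: 0.22
finger_force: 80.0
time: 11.93
ee_pos: [0.4638, -0.1186, 0.1744]
ee_rot: [-0.001, 0.799, 0.601, -0.0]
wrist_force: [-0.3, -0.0, -0.7]
opening: 0.217
finger_force: 80.0
t 11.9333 pos [ 0.4638 -0.1186  0.1744] ydeg -16.056102186275485 F [-0.3029 -0.0188 -0.7086] ff 79.9662458896637 op 0.21699695787644918
shift now-axes [-0.0309  0.012   0.1469] final-axes [-0.0308  0.0118  0.1469] rot [-0.0524 -0.0265 -0.0561]
```

View pics/b4.png

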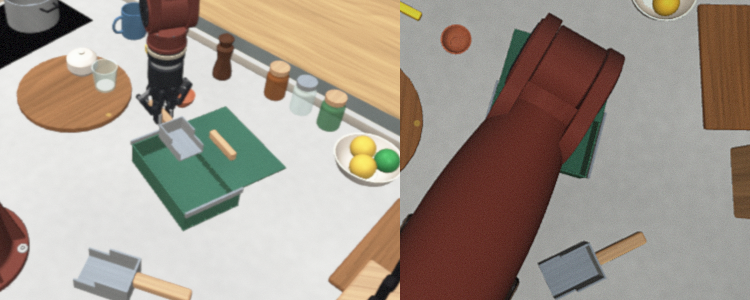

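The side crop shows the scoop held level and open side up at (178,138) above the tin. I'll correct the position, descend partly and check its pitch in the side depth.

```bash
python3 -m inch '[{"angular":[0,0,0],"translation":[-0.01,0.004,0],"hand":0.01},{"angular":[0,0,0],"translation":[-0.011,0.004,0],"hand":0.01},{"angular":[0,0,0],"translation":[-0.01,0.004,0],"hand":0.01},{"angular":[0,0,0],"translation":[0,0,0.01],"hand":0.01},{"angular":[0,0,0],"translation":[0,0,0.02],"hand":0.01},{"angular":[0,0,0],"translation":[0,0,0.01],"hand":0.01},{"angular":[0,0,0],"translation":[0,0,0],"hand":0.01},{"angular":[0,0,0],"translation":[0,0,0],"hand":0.01},{"angular":[0,0,0],"translation":[0,0,0],"hand":0.01}]' 80
python3 - <<'E'
from h import *
to([.4666,-.1515,.0275],-16)
c=camera("side"); W=pts(c)
ex=np.array([np.cos(np.radians(-16)),np.sin(np.radians(-16))]);ey=np.array([-ex[1],ex[0]]);o=np.array([.4671,-.186])
p=W[(W[...,2]>.085)&(W[...,2]<.16)]; q=p[:,:2]-o; t=np.c_[q@ex,q@ey,p[:,2]]
t=t[(abs(t[:,0])<.07)&(abs(t[:,1])<.13)]
for a in np.arange(-.11,.06,.01):
    k=t[(t[:,1]>=a)&(t[:,1]<a+.01)]
    if len(k): print(round(a,3),len(k),k[:,0].min(),k[:,0].max(),np.percentile(k[:,2],[5,50,95]))
E
```

```text
time: 12.78
ee_pos: [0.4673, -0.1521, 0.1352]
ee_rot: [0.0, 0.799, 0.602, 0.0]
wrist_force: [-0.1, 0.3, -0.9]
opening: 0.218
finger_force: 80.0
t 12.7833 pos [ 0.4673 -0.1521  0.1352] ydeg -16.022256833141093 F [-0.0569  0.3354 -0.8812] ff 79.982750415802 op 0.21806307306674336
shift now-axes [ 0.0004 -0.0009  0.1077] final-axes [ 0.0004 -0.0008  0.1077] rot [ 0.0265  0.0005 -0.0223]
-0.09 87 -0.03956828328010333 0.022026975646657725 [0.112  0.1169 0.1337]
-0.08 118 -0.04029004297984922 0.021378842941410372 [0.1131 0.1163 0.1341]
-0.07 123 -0.04129541562773002 0.0221268372821634 [0.1126 0.1167 0.134 ]
-0.06 114 -0.040909952566567834 0.022020510785848754 [0.1129 0.1166 0.1355]
-0.05 140 -0.041781635510061546 0.022269718556400593 [0.113  0.1176 0.1491]
-0.04 135 -0.04011077571045739 0.020944196855540855 [0.114  0.1187 0.1485]
-0.03 131 -0.0409869762005185 0.020893215953525793 [0.1136 0.119  0.149 ]
-0.02 114 -0.04131252714987266 0.023800598469328742 [0.113  0.1206 0.1494]
-0.01 281 -0.04110182964687087 0.01996991396030395 [0.1144 0.1335 0.1504]
-0.0 38 -0.037831256231636086 0.019297655668544703 [0.1238 0.146  0.1488]
0.01 47 -0.02791987948982827 0.004830546333960561 [0.1352 0.1454 0.1494]
0.02 126 -0.03483055872837592 0.013676210519291958 [0.1265 0.1463 0.1561]
0.03 43 -0.03330054304350905 0.002040268925529194 [0.1287 0.1458 0.1565]
0.04 10 -0.005113424352136449 0.004468777351120035 [0.1429 0.1477 0.1538]
```

```bash
python3 -m inch '[{"angular":[0,0,0],"translation":[0,0,0.01],"hand":0.01},{"angular":[0,0,0],"translation":[0,0,0.015],"hand":0.01},{"angular":[0,0,0],"translation":[0,0,0.02],"hand":0.01},{"angular":[0,0,0],"translation":[0,0,0.02],"hand":0.01},{"angular":[0,0,0],"translation":[0,0,0.015],"hand":0.01},{"angular":[0,0,0],"translation":[0,0,0.01],"hand":0.01},{"angular":[0,0,0],"translation":[0,0,0.007],"hand":0.01},{"angular":[0,0,0],"translation":[0,0,0.004],"hand":0.01},{"angular":[0,0,0],"translation":[0,0,0],"hand":0.01},{"angular":[0,0,0],"translation":[0,0,0],"hand":0.01}]' 80
python3 -m inch '[{"angular":[0,0,0],"translation":[0,0,0.003],"hand":0.01},{"angular":[0,0,0],"translation":[0,0,0.003],"hand":0.01},{"angular":[0,0,0],"translation":[0,0,0.002],"hand":0.01},{"angular":[0,0,0],"translation":[0,0,0],"hand":0.01},{"angular":[0,0,0],"translation":[0,0,0],"hand":0.01}]'
```

```text
time: 13.67
ee_pos: [0.4675, -0.1523, 0.0343]
ee_rot: [0.0, 0.799, 0.602, 0.0]
wrist_force: [-0.2, -0.6, -0.4]
opening: 0.219
finger_force: 80.0
time: 14.08
ee_pos: [0.4676, -0.1522, 0.0266]
ee_rot: [0.0, 0.799, 0.602, 0.0]
wrist_force: [-1.5, 2.0, 7.2]
opening: 0.22
finger_force: 81.2
```

```bash
python3 -m inch '[{"angular":[0,0,0],"translation":[0,0,0],"hand":0.022},{"angular":[0,0,0],"translation":[0,0,0],"hand":0.026},{"angular":[0,0,0],"translation":[0,0,0],"hand":0.032},{"angular":[0,0,0],"translation":[0,0,0],"hand":0.036},{"angular":[0,0,0],"translation":[0,0,0],"hand":0.036},{"angular":[0,0,0],"translation":[0,0,-0.01],"hand":0.036},{"angular":[0,0,0],"translation":[0,0,-0.02],"hand":0.036},{"angular":[0,0,0],"translation":[0,0,-0.03],"hand":0.036},{"angular":[0,0,0],"translation":[0,0,-0.03],"hand":0.036},{"angular":[0,0,0],"translation":[0,0,-0.03],"hand":0.036}]' 40
python3 - <<'E'
from h import *
to([.5690,-.2155,.088],-16)
c=camera("side"); W=pts(c); cv2.imwrite("pics/s5.png",cv2.resize(c["pixels"][200:380,300:480],(540,540)))
ex=np.array([np.cos(np.radians(-16)),np.sin(np.radians(-16))]);ey=np.array([-ex[1],ex[0]]);o=np.array([.4671,-.186])
hsv=cv2.cvtColor(c["pixels"],cv2.COLOR_BGR2HSV)
q=W[...,:2]-o; X,Y,Z=q@ex,q@ey,W[...,2]
m=(abs(X)<.06)&(abs(Y)<.108)&(Z<.05)&(hsv[...,1]<70)
for a in np.arange(-.1,.1,.02):
    k=m&(Y>=a)&(Y<a+.02)
    if k.sum(): print(round(a,3),k.sum(),X[k].min(),X[k].max(),np.percentile(Z[k],[5,50,95]))
E
```

```text
time: 14.92
ee_pos: [0.4669, -0.1519, 0.1477]
ee_rot: [0.0, 0.799, 0.602, 0.0]
wrist_force: [1.0, -0.8, -0.4]
opening: 0.422
finger_force: 0.0
t 14.9167 pos [ 0.4669 -0.1519  0.1477] ydeg -16.02693928130014 F [ 0.9692 -0.774  -0.3857] ff 0.0 op 0.42175855958695296
shift now-axes [-0.033   0.1157  0.0597] final-axes [-0.033   0.1157  0.0597] rot [ 0.0068 -0.0048 -0.0269]
-0.1 59 -0.04002069955462506 0.05447151920528169 [0.0046 0.0096 0.026 ]
-0.08 230 -0.04213157752955532 0.05994402797854711 [0.0027 0.0082 0.0258]
-0.06 250 -0.04119364968313542 0.03677317941161237 [0.0039 0.0097 0.0381]
-0.04 239 -0.04138916850272575 0.04320285669185965 [0.0037 0.0097 0.0405]
-0.02 360 -0.04073088464897117 0.04231015921205149 [0.0052 0.0203 0.0413]
0.0 41 -0.03765407921387535 0.0424418207554147 [0.0037 0.0271 0.0415]
0.02 28 -0.026061252429922292 0.044466473523433275 [0.0004 0.0052 0.0374]
0.04 16 -0.018714551264459225 0.0216337291486333 [-0.001   0.0055  0.0397]
0.06 19 -0.020243950864696703 0.019802425698643846 [0.0001 0.0048 0.0356]
0.08 15 -0.019124842388331634 0.019494638262601692 [0.0009 0.0044 0.0378]
```

View pics/s5.png

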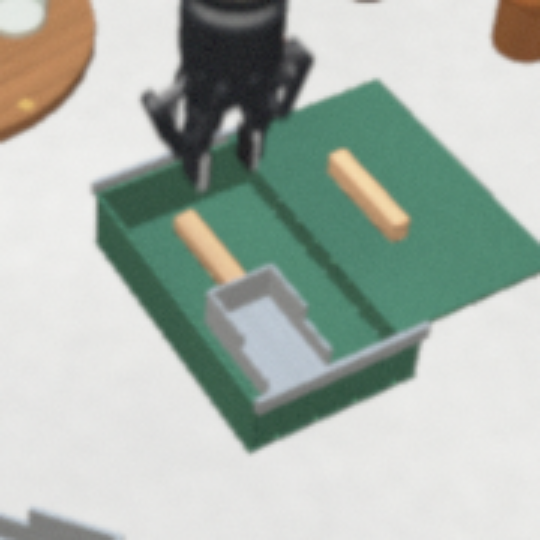

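The scoop lies flat in the tin, with its pan at (265,330) and handle at (208,245). Now I'll grip the bar at (368,195) and close the lid.

```bash
python3 -m inch '[{"angular":[0,0,0],"translation":[-0.011,0.03,0],"hand":0.045},{"angular":[0,0,0],"translation":[-0.011,0.03,0],"hand":0.045},{"angular":[0,0,0],"translation":[-0.011,0.03,0],"hand":0.045},{"angular":[0,0,0],"translation":[0,0.0257,0],"hand":0.045},{"angular":[0,0,0],"translation":[0,0,0.02],"hand":0.045},{"angular":[0,0,0],"translation":[0,0,0.02],"hand":0.045},{"angular":[0,0,0],"translation":[0,0,0.017],"hand":0.045},{"angular":[0,0,0],"translation":[0,0,0],"hand":0.045},{"angular":[0,0,0],"translation":[0,0,0],"hand":0.045}]' 40
python3 -m inch '[{"angular":[0,0,0],"translation":[0,0,0],"hand":0.0},{"angular":[0,0,0],"translation":[0,0,0],"hand":0.0},{"angular":[0,0,0],"translation":[0,0,0],"hand":0.0},{"angular":[0,0,0],"translation":[0,0,0],"hand":0.0},{"angular":[0,0,0],"translation":[0,0,0],"hand":0.0},{"angular":[0,0,0],"translation":[0,-0.01,0],"hand":0.0},{"angular":[0,0,0],"translation":[0,-0.01,0],"hand":0.0},{"angular":[0,0,0],"translation":[0,0,0],"hand":0.0}]'
```

```text
time: 15.72
ee_pos: [0.5686, -0.2153, 0.0884]
ee_rot: [-0.001, 0.799, 0.602, -0.0]
wrist_force: [0.2, -0.6, 0.6]
opening: 0.53
finger_force: 0.0
time: 16.38
ee_pos: [0.5499, -0.2105, 0.0907]
ee_rot: [0.001, 0.799, 0.602, 0.0]
wrist_force: [-2.0, 0.3, 5.7]
opening: 0.173
finger_force: 40.5
```

```bash
python3 -m inch '[{"angular":[0,0,0],"translation":[0,-0.015,-0.001],"hand":0.0},{"angular":[0,0,0],"translation":[0,-0.02,0],"hand":0.0},{"angular":[0,0,0],"translation":[0,-0.02,0],"hand":0.0},{"angular":[0,0,0],"translation":[0,-0.02,0],"hand":0.0},{"angular":[0,0,0],"translation":[0,-0.015,0],"hand":0.0},{"angular":[0,0,0],"translation":[0,-0.008,0],"hand":0.0},{"angular":[0,0,0],"translation":[0,-0.004,0],"hand":0.0},{"angular":[0,0,0],"translation":[0,0,0],"hand":0.0}]'
python3 -m inch '[{"angular":[0,0,0],"translation":[0,-0.003,0],"hand":0.0},{"angular":[0,0,0],"translation":[0,-0.002,0],"hand":0.0},{"angular":[0,0,0],"translation":[0,0,0],"hand":0.0},{"angular":[0,0,0],"translation":[0,0,0],"hand":0.0}]'
```

```text
time: 17.05
ee_pos: [0.4519, -0.1824, 0.0907]
ee_rot: [0.001, 0.799, 0.601, -0.0]
wrist_force: [-1.6, -2.3, 3.4]
opening: 0.167
finger_force: 42.4
time: 17.38
ee_pos: [0.4494, -0.1817, 0.0907]
ee_rot: [0.002, 0.799, 0.602, 0.001]
wrist_force: [9.5, -4.2, -2.5]
opening: 0.176
finger_force: 41.9
```

```bash
python3 -m inch '[{"angular":[0,0,0],"translation":[0,-0.002,0],"hand":0.0},{"angular":[0,0,0],"translation":[0,0,0],"hand":0.0},{"angular":[0,0,0],"translation":[0,0,0],"hand":0.045},{"angular":[0,0,0],"translation":[0,0,0],"hand":0.045},{"angular":[0,0,0],"translation":[0,0,0],"hand":0.045},{"angular":[0,0,0],"translation":[0,0,-0.02],"hand":0.045},{"angular":[0,0,0],"translation":[0,0,-0.03],"hand":0.045},{"angular":[0,0,0],"translation":[0,0,-0.03],"hand":0.045},{"angular":[0,0,0],"translation":[0,0,-0.03],"hand":0.045},{"angular":[0,0,0],"translation":[0,0,0],"hand":0.045}]'
python3 - <<'E'
from h import *
to([.45,-.18,.2],-16)
c=camera("side"); cv2.imwrite("pics/s6.png",c["pixels"]); W=pts(c)
hsv=cv2.cvtColor(c["pixels"],cv2.COLOR_BGR2HSV)
m=(W[...,2]>.084)&(W[...,2]<.092)&(np.hypot(W[...,0]-.45,W[...,1]+.18)<.06)&(hsv[...,1]>60)
r=cv2.minAreaRect((W[m][:,:2]*1000).astype(np.float32)); print(r)
b=np.array(r[0])/1000-[.5688,-.2156]; print("travel",np.linalg.norm(b))
E
```

```text
time: 18.22
ee_pos: [0.447, -0.1813, 0.2056]
ee_rot: [0.003, 0.799, 0.602, 0.001]
wrist_force: [0.8, -0.8, 0.2]
opening: 0.527
finger_force: 0.0
t 18.2167 pos [ 0.447  -0.1813  0.2056] ydeg -16.021355985287137 F [ 0.7989 -0.8208  0.2469] ff 0.0 op 0.5268790094610013
shift now-axes [0.0021 0.0025 0.0056] final-axes [0.0021 0.0026 0.0056] rot [ 0.379   0.1412 -0.0218]
((447.04376220703125, -182.67166137695312), (91.24996948242188, 17.641138076782227), 75.10171508789062)
travel 0.1261303172356749
```

View pics/s6.png

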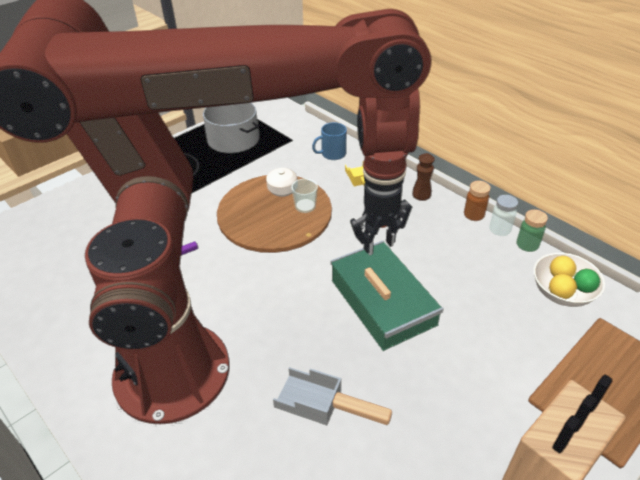

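The lid is shut, with its bar at (377,283), and the gripper is clear above it. The pot, tumbler and disc mark are where they began.

```bash
python3 -c "
from h import *
print(close_job())"
```

```text
the job is handed in; nothing more can be done
None
```

I've handed in the job: the scoop lies flat, open side up, in the tin, the lid is slid shut against its stop, and the pot, tumbler and disc looked unmoved in the last picture. It took about 18 s of the 64 s, and no verdict came back.

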